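# Lock clip under the spindle head

### The arm

A 6-joint arm with a two-finger parallel gripper is mounted at the origin on the work surface. World frame = base frame: x ahead of the robot, y to its left, z up, the work surface at z = 0. Lengths are in m, angles in degrees, forces in N, time in s.
With the tool pointing down it reaches from about 0.35 to 0.875 m from the base axis. Payload 4.2 kg.
Tool frame: the origin (TCP) lies where the fingers leave the gripper's body, on its centre line; the fingertips stand 70 mm ahead of it and the grasp point (between the pads) lies 51 mm ahead of it; z points along the fingers, y is the direction in which the jaws open and shut (so a half turn about z gives the same grasp; the last joint's range is limited). The gripper opens to 87 mm and grips with 3 to 60 N. Pads are 19 mm wide; open, the fingers measure 117 mm over their backs; the gripper's body (75 mm by 190 mm) begins 51 mm behind the grasp point.
Start: joints at [85.921, 22.042, 0.453, 0, -68.411, -14.817], TCP at [0.202, 0.591, 0.292] pointing down, gripper open.
Joint ranges: [-179.83, 179.83], [-69.29, 118.12], [-61.27, 80.66], [-181.25, 117.63], [-171.15, -9.14], [-177.46, 177.46]. Speed limits (degrees/s): [159.86, 159.86, 180, 180, 180, 180].

### API

Orientations are given as a 3x3 rotation matrix whose columns are the frame's x, y, z axes.
In Python, from station import sense, capture, camera_model, finish_job gives the robot as it stands.
- The arm moves only by the shell command python3 -m inch 'ROWS'. ROWS is JSON, a list of rows, each an object with "hand": the closure, from 0 (fully open) to 1 (shut); "slide": the shift along the world's x, y, z in cm, a list of three; "yaw": the turn about the world's z in rad. A call has 1 to 10 rows; each row is the pose to reach, as a shift and turn from the pose commanded when the call began; what a row does not reach only later rows make up. A row lasts 1/8 s, in which the tool goes at most 62.5 mm and 10.7 degrees, less where a joint would pass 70% of its speed; a pose out of reach is approached as far as the arm can. A call with a gripper value outside its range is refused whole. The fingers move at their own pace and stop on an object; the grip force is fixed at half the most. Time passes only in rows, so rows that repeat a pose let the fingers close. It gives the time, the measured TCP pose, the force and the opening at its end, in the units of the state.
- sense(): the state, without advancing time (a new reading comes with each control period).
- capture(name): name is "side" or "top"; returns the picture (384x512x3 uint8, blue, green, red); there is no depth.
- camera_model(name): a dict with "mtx" (3x3 intrinsics, pixels), "k1" (the pictures are not rectified: a ray, as slopes to the right and down, at radius r is drawn at 1 + k1 r^2 times it, then the intrinsics apply), "xyz" and "orientation" of the camera in the world. Camera axes: x right, y up, looking along -z (the intrinsics and any distortion apply to the point x, -y, -z); pixel columns grow to the right and rows downward; lengths in m; the calibration is good to about 2 mm. A picture is of the moment at which its call begins. camera_model takes no time and is no camera call.
- finish_job(): hands the job in, once; it reports no verdict.
The state is a dict: "time_s": time; "joints": joint angles; "joint_velocities": joint speeds; "effort": joint torques, N m; "tcp_pos": TCP position; "ee_rot": TCP orientation; "wrist_force": force on the tool from outside, world axes, zero at the start; "moment": the same for the moment, N m; "gripper_width": opening from 0.0 (shut) to 1.0 (fully open).
Only numpy, scipy, OpenCV 4.12 (cv2) and the standard library are available. Lean on these libraries where they do the work, as an engineer would, in place of code of your own. Each camera call takes 0.05 s, during which the arm holds its last target. There are 200 camera calls.

### The job

Take the blue C-shaped lock clip from the parts tray by its orange tab, use it to press the spindle's spring cup down, and slide it mouth first, level, onto the rod beneath the head until it is fully home. Then let the spring lift it so that the head drops into the clip's recess, and let go. Feel your way gently (never force the clip against the spindle with more than about 18 N) and leave the other things where they are.

Things in the scene. Friction and masses are not known exactly. Their poses are not given: they have to be found in the camera images.
- clip: Loose blue C-shaped lock clip, about 120 g, lying flat in the tray. Origin: underside, at the centre of the C; +x points out through the open mouth, +z up. Ring 42 mm across, plate 9 mm thick, with a slot 15 mm wide, open at the mouth, ending in a half-round of radius 7.5 mm about the origin. A neck 18 mm wide, 9 mm thick runs back to x = -66 mm and carries the tab.
- clip_tab (a point): Centre of the clip's upright orange tab, where to grip it: 58 mm behind the clip's origin, 35 mm above its underside. The tab is 10 mm thick along the clip's x, 24 mm wide along y, and stands from 9 to 47 mm above the underside. Axes as the clip's.
- clip_mouth (a point): Tip of the clip's mouth, 35 mm ahead of its origin, half-way up the plate. The mouth flares 30 degrees a side, from 15 mm wide (18 mm ahead of the origin) to about 35 mm wide here. Axes as the clip's.
- clip_recess (a point): Floor of the round recess on the clip's top, 33 mm across, centred over the clip's origin and 9 mm above its underside; around it stands a C-shaped rim 4 mm high (top 13 mm above the underside), open at the mouth. Axes as the clip's.
- spindle: The spindle's holder, fixed to the bench. Origin: underside centre of its 120 mm square foot, z up. Grey barrel 84 mm across up to z = 55 mm, a red spring above it, then the spring cup. Clear room all round it.
- cup_rest (a point): Top centre of the free spring cup: a flat round aluminium flange 84 mm across, 6 mm thick, 100 mm above the bench, centred on the holder's axis. The point stays put when the cup is pressed.
- head_nominal (a point): Point on the holder's axis, 106 mm above the bench, at the height of the flat underside of the rod's dark round head (30 mm across, 13 mm tall). The rod is eccentric: rod (steel, 13 mm across) and head really stand 6 to 8.5 mm off this axis, in a direction that differs each time and is not measured: to be felt or seen. They do not give when pushed.
- cup (a joint): How far the spring cup is pressed down from its free height, in m (0 free, 0.014 bottomed). It goes straight down, does not tip, and pushes up with about 3 N when free plus 0.25 N per mm. About 3 mm when the clip sits properly under the head with the head down in its recess; about 7 mm while the clip's rim is still passing below the head. Pulling up on the tab once seated pries the clip between cup and head: let the spring do the last bit.
- tray: Parts tray fixed to the bench, black rubber floor 200 x 180 mm with its top 6 mm above the bench, rim 10 mm high. Origin: underside centre.
- washer: Plain closed steel washer, 38 mm across, 6 mm thick, in the tray; bystander, leave it.
- spray: Spray can, 60 mm across, 190 mm tall; bystander. Origin: underside centre.
- wrench: Steel wrench lying at the back; bystander.
- driver: Screwdriver with red handle lying on the left; bystander.
- weights_bowl: Small steel bowl, 90 mm across, 40 mm tall; bystander.
- jar: Amber glass jar, 70 mm across, 70 mm tall; bystander.
- hammer: Hammer lying on the right; bystander.

How it is judged (in metres and radians):
On the way:
1. the clip presses the spring cup at least 6 mm down (value of joint cup above 0.006 m and contact force between clip and spindle above 0.5 N), for 0.1 s.
At the end, for the whole second after the job is handed in: The clip sits level (within 0.1 rad) around the rod between cup and head, its bore within 12 mm of the holder's axis (the rod stands 6 to 8.5 mm off it), with the head down in its recess, so that the cup rests 1.5 to 5 mm below its free height; the clip is released and at rest (value of joint cup between 0.0015 and 0.005 m and horizontal distance between clip and spindle below 0.012 m and height (world z) of clip above 0.093 m and angle between clip's own z axis and vertical below 0.1 rad and contact force between the fingers and clip below 0.05 N and linear speed of clip below 0.02 m/s); the robot touches nothing.
It fails at once if the clip is pressed against the spindle (cup, rod, head or holder) with more than 18 N (contact force between clip and spindle above 18 N).
It fails at once if a bystander is moved by more than 30 mm (distance of any of washer, spray, wrench, driver, weights_bowl, jar, hammer from where it was at the start of the episode above 0.03 m).
It also fails if it takes over 72 s, if anything falls off the work surface, if the arm or the gripper's body presses on something with over 40 N, if the wrist force passes 120 N, or if a joint passes its speed limit or range.

## Working session

There is one attempt and no reset: what is moved stays moved. The work goes in short steps, Python scripts to look and compute and a shell command to move; the robot and the scene stay as the last step left them, time stands still between calls to the robot, and variables do not carry over. Pictures are saved under pics/ and viewed, about 8 in all and at most 12, crops included, and the job is handed in when it is done.

```bash
mkdir -p pics
cat > h.py <<'E'
from station import sense,capture,camera_model,finish_job
import numpy as np,cv2
def ray(n,u,v):
    c=camera_model(n);K=np.array(c["mtx"]);d=np.array([(u-K[0,2])/K[0,0],(v-K[1,2])/K[1,1]])
    s=d.copy()
    for _ in range(20): s=d/(1+c["k1"]*(s@s))
    return np.array(c["xyz"]),np.array(c["orientation"])@np.array([s[0],-s[1],-1])
def at(n,u,v,z):
    o,r=ray(n,u,v);return o+r*(z-o[2])/r[2]
def proj(n,p):
    c=camera_model(n);q=np.array(c["orientation"]).T@(np.array(p)-c["xyz"])
    s=np.array([q[0],-q[1]])/-q[2];s=s*(1+c["k1"]*(s@s));K=np.array(c["mtx"])
    return np.array([K[0,0]*s[0]+K[0,2],K[1,1]*s[1]+K[1,2]])
E
python3 - <<'E'
from h import *
a=capture("top");b=capture("side")
cv2.imwrite("pics/t0.png",cv2.resize(a,(800,600),interpolation=cv2.INTER_CUBIC))
cv2.imwrite("pics/s0.png",cv2.resize(b,(800,600),interpolation=cv2.INTER_CUBIC))
for n in("top","side"): c=camera_model(n);print(n,c)
s=sense();print(s["time_s"],s["tcp_pos"],s["ee_rot"],s["wrist_force"],s["gripper_width"])
E
```

```text
top {'mtx': array([[450.31397748,   0.        , 251.94819002],
       [  0.        , 450.31397748, 189.00084215],
       [  0.        ,   0.        ,   1.        ]]), 'k1': 0.05552498280926099, 'xyz': array([ 0.34260255, -0.0394085 ,  1.61524696]), 'orientation': array([[ 2.64641413e-03,  9.91046495e-01, -1.33490981e-01],
       [-9.99995825e-01,  2.77761476e-03,  7.96625343e-04],
       [ 1.16027927e-03,  1.33488315e-01,  9.91049708e-01]])}
side {'mtx': array([[405.74099798,   0.        , 253.48083498],
       [  0.        , 405.74099798, 189.45799647],
       [  0.        ,   0.        ,   1.        ]]), 'k1': -0.06885054253849349, 'xyz': array([ 0.40892201, -1.36755853,  0.89019783]), 'orientation': array([[ 0.99540762,  0.05960378, -0.074907  ],
       [-0.09477046,  0.50324262, -0.85893273],
       [-0.01349925,  0.86208715,  0.50658021]])}
0.1 [0.20227629 0.59095403 0.2912732 ] [[ 9.46059248e-01 -3.23993264e-01 -5.13611889e-04]
 [-3.23993649e-01 -9.46057413e-01 -1.86716572e-03]
 [ 1.19042781e-04  1.93285638e-03 -9.99998125e-01]] [-0.23644849  0.041127   -0.97928291] 1.0022519760006878
```

View pics/t0.png

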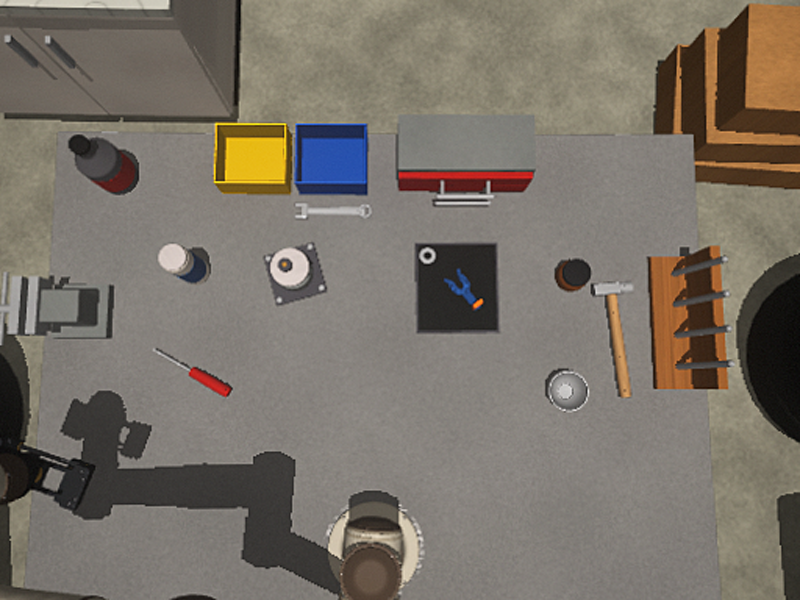

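View pics/s0.png

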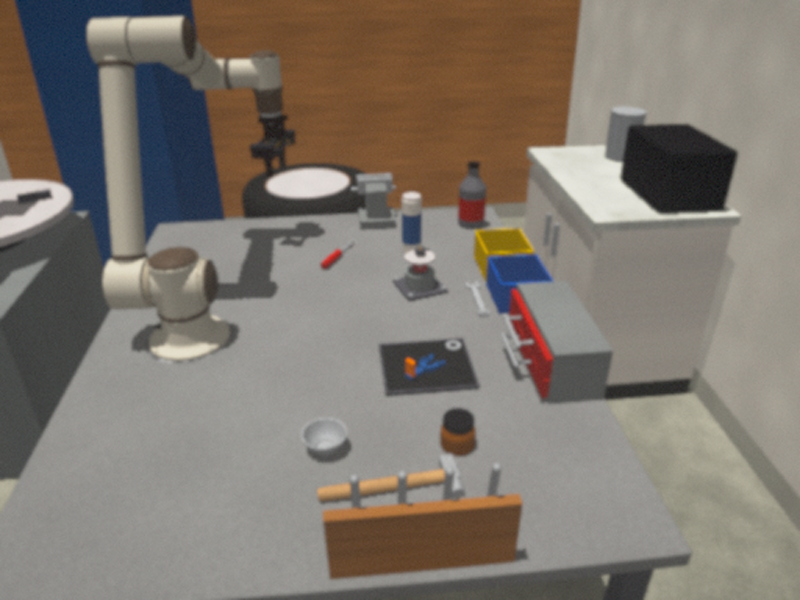

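The top view shows the spindle at about (290,267) with its dark head at (286,265). The clip lies at about (463,288) with its mouth toward the upper left and its tab at (477,303), in 800x600 pixels. Next I measure by colour.

```bash
cat > m.py <<'E'
from h import *
def cen(n,w): 
    ys,xs=np.nonzero(w>0);ww=w[ys,xs].astype(float);return (xs*ww).sum()/ww.sum(),(ys*ww).sum()/ww.sum(),len(xs)
E
python3 - <<'E'
from m import *
a=np.mean([capture("top").astype(float) for _ in range(6)],0).astype(np.uint8);b=np.mean([capture("side").astype(float) for _ in range(6)],0).astype(np.uint8)
cv2.imwrite("pics/ta.png",a);cv2.imwrite("pics/sa.png",b)
def hs(i): return cv2.cvtColor(i,cv2.COLOR_BGR2HSV)
h=hs(a);R=np.zeros(h.shape[:2],bool);R[158:212,268:317]=1
org=R&(h[...,0]<20)&(h[...,1]>150)&(h[...,2]>100);blu=R&(h[...,0]>95)&(h[...,0]<125)&(h[...,1]>110)&(h[...,2]>60)
for nm,m,z in(("orange",org,.053),("blue",blu,.015)):
    u,v,n=cen("top",m);print(nm,u,v,n,at("top",u,v,z))
ys,xs=np.nonzero(blu);P=np.array([at("top",x,y,.016)[:2] for x,y in zip(xs,ys)])
c=P.mean(0);w,V=np.linalg.eigh(np.cov(P.T));print("axis",V[:,1],"ext",((P-c)@V[:,1]).min(),((P-c)@V[:,1]).max(), c)
hb=hs(b);R=np.zeros(hb.shape[:2],bool);R[218:250,245:300]=1
o2=R&(hb[...,0]<20)&(hb[...,1]>130)&(hb[...,2]>90)
ys,xs=np.nonzero(o2);print("side orange",xs.mean(),ys.mean(),at("side",xs.mean(),ys.mean(),.041))
A=cv2.resize(a[150:200,160:210],(400,400),interpolation=cv2.INTER_CUBIC)
B=cv2.resize(a[160:210,270:320],(400,400),interpolation=cv2.INTER_CUBIC)
cv2.imwrite("pics/c1.png",np.hstack([A,B]))
E
```

```text
orange 305.36 193.72 25 [ 0.53692016 -0.22729536  0.053     ]
blue 295.4696132596685 183.93370165745856 181 [ 0.57694176 -0.19687372  0.015     ]
axis [-0.7881461  -0.61548821] ext -0.042081492465032226 0.05997221960965667 [ 0.57682971 -0.19675499]
side orange 261.8857142857143 233.35714285714286 [ 0.53496896 -0.2321939   0.041     ]
```

View pics/c1.png

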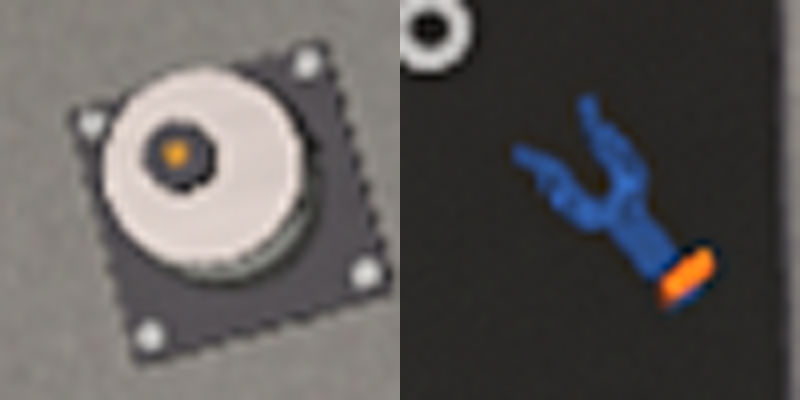

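The crop shows the head with an orange dot at raw pixel (182,169) and the cup centre at about (185.4,171). The clip's prong tips are at (285,179) and (343,173) in crop coordinates, and the tab is at (305.5,194). I fit the clip pose and triangulate the dot.

```bash
cat > fit.py <<'E'
from m import *
from scipy.optimize import minimize
def mask(n,x,y,z,yaw,S=6,c0=(0,0),sz=(60,60)):
    """anti-aliased coverage of blue plate and orange tab; z=underside"""
    t=np.linspace(np.pi/2,3*np.pi/2,20)
    arc=lambda r:[(r*np.cos(a),r*np.sin(a)) for a in t]
    C=[(35,17.3),(18,7.5)]+arc(7.5)+[(18,-7.5),(35,-17.3)]
    xo=np.sqrt(21**2-7.5**2)
    out=[(35,-22.5),(16,-15)]+[(21*np.cos(a),21*np.sin(a)) for a in np.linspace(-.75,-np.pi+.44,15)]+[(-66,-9),(-66,9)]+[(21*np.cos(a),21*np.sin(a)) for a in np.linspace(np.pi-.44,.75,15)]+[(16,15),(35,22.5)]
    R=np.array([[np.cos(yaw),-np.sin(yaw)],[np.sin(yaw),np.cos(yaw)]])
    def pp(p,h): 
        q=R@(np.array(p)/1000)+[x,y]; return (proj(n,[*q,z+h])-c0+.5)*S
    im=np.zeros((sz[1]*S,sz[0]*S,2),np.float32)
    for h in(0,.009): 
        k=np.zeros(im.shape[:2],np.uint8);cv2.fillPoly(k,[np.round([pp(p,h) for p in C+out]).astype(int)],1);im[...,0]=np.maximum(im[...,0],k)
    k=np.zeros(im.shape[:2],np.uint8);bx=[(-63,-12),(-53,-12),(-53,12),(-63,12)]
    q=np.round([pp(p,h) for p in bx for h in(.009,.047)]).astype(np.int32)
    cv2.fillConvexPoly(k,cv2.convexHull(q),1);im[...,1]=k;im[...,0]*=1-k
    return cv2.resize(im,tuple(sz),interpolation=cv2.INTER_AREA)
def soft(img,c0,sz):
    f=img[c0[1]:c0[1]+sz[1],c0[0]:c0[0]+sz[0]].astype(float)
    b=np.clip((f[...,0]-f[...,2]-15)/90,0,1);o=np.clip((f[...,2]-f[...,0]-20)/140,0,1)
    return np.dstack([b,o])
def fit(n,img,g,z,c0,sz,useb=True):
    T=soft(img,c0,sz);w=[1,1] if useb else [0,1]
    def cost(p):
        M=cv2.GaussianBlur(mask(n,p[0]/1000,p[1]/1000,z,p[2]/50,c0=c0,sz=sz),(0,0),.7);return (w*(M-T)**2).sum()
    p0=np.array([g[0]*1000,g[1]*1000,g[2]*50])
    best=minimize(cost,p0,method="Nelder-Mead",options=dict(initial_simplex=np.vstack([p0]+[p0+8*np.eye(3)[i] for i in range(3)])))
    p=best.x;return p[0]/1000,p[1]/1000,p[2]/50,best.fun
E
python3 - <<'E'
from fit import *
a=cv2.imread("pics/ta.png");b=cv2.imread("pics/sa.png")
r=fit("top",a,(.583,-.19,.7),.006,np.array((270,160)),(50,50));print("clip top",r,np.degrees(r[2]))
r2=fit("side",b,(r[0],r[1],r[2]),.006,np.array((245,210)),(55,45));print("clip side",r2,np.degrees(r2[2]))
R=r[2];tab=np.array(r[:2])-.058*np.array([np.cos(R),np.sin(R)]);print("tab",tab)
# spindle
f=a.astype(float);w=np.clip((f[...,2]-f[...,0]-40),0,None);k=np.zeros_like(w);k[160:178,174:192]=1
u,v,n=cen("top",w*k);print("dot",u,v,at("top",u,v,.119))
h=cv2.cvtColor(a,cv2.COLOR_BGR2GRAY);m=np.zeros(h.shape,np.uint8);m[150:200,160:210]=(h[150:200,160:210]>165)
cs,_=cv2.findContours(m,cv2.RETR_EXTERNAL,cv2.CHAIN_APPROX_NONE);c=max(cs,key=cv2.contourArea);e=cv2.fitEllipse(c);print("cup",e,at("top",*e[0],.1))
k=np.zeros(h.shape,np.uint8);cv2.ellipse(k,e,1,-1);k=cv2.erode(k,np.ones((5,5)));d=np.clip(165-h.astype(float),0,None)*k
u,v,n=cen("top",d);print("dark",u,v,n,at("top",u,v,.115))
E
```

```text
Traceback (most recent call last):
  File "fit.py", line 29, in fit
    best=minimize(cost,p0,method="Nelder-Mead",options=dict(initial_simplex=np.vstack([p0]+[p0+8*np.eye(3)[i] for i in range(3)])))
  File "fit.py", line 27, in cost
    M=cv2.GaussianBlur(mask(n,p[0]/1000,p[1]/1000,z,p[2]/50,c0=c0,sz=sz),(0,0),.7);return (w*(M-T)**2).sum()
                       ~~~~^^^^^^^^^^^^^^^^^^^^^^^^^^^^^^^^^^^^^^^^^^^^^
  File "fit.py", line 15, in mask
    k=np.zeros(im.shape[:2],np.uint8);cv2.fillPoly(k,[np.round([pp(p,h) for p in C+out]).astype(int)],1);im[...,0]=np.maximum(im[...,0],k)
                                                                ~~^^^^^
  File "fit.py", line 12, in pp
    q=R@(np.array(p)/1000)+[x,y]; return (proj(n,[*q,z+h])-c0+.5)*S
                                          ~~~~^^^^^^^^^^^^
  File "h.py", line 11, in proj
    c=camera_model(n);q=np.array(c["orientation"]).T@(np.array(p)-c["xyz"])
ValueError: time passes only in moves, steps and waits
```

```bash
sed -i 's/import numpy as np,cv2/import numpy as np,cv2,functools\ncamera_model=functools.lru_cache(None)(camera_model)/' h.py; sed -i 's/astype(int)/astype(np.int32)/' fit.py
cat > r.py <<'E'
from fit import *
a=cv2.imread("pics/ta.png");b=cv2.imread("pics/sa.png")
r=fit("top",a,(.583,-.19,.7),.006,np.array((270,160)),(50,50));print("clip top",r,np.degrees(r[2]))
r2=fit("side",b,(r[0],r[1],r[2]),.006,np.array((245,210)),(55,45));print("clip side",r2,np.degrees(r2[2]))
R=r[2];tab=np.array(r[:2])-.058*np.array([np.cos(R),np.sin(R)]);print("tab",tab)
f=a.astype(float);w=np.clip((f[...,2]-f[...,0]-40),0,None);k=np.zeros_like(w);k[160:178,174:192]=1
u,v,n=cen("top",w*k);print("dot",u,v,at("top",u,v,.119))
h=cv2.cvtColor(a,cv2.COLOR_BGR2GRAY);m=np.zeros(h.shape,np.uint8);m[150:200,160:210]=(h[150:200,160:210]>165)
cs,_=cv2.findContours(m,cv2.RETR_EXTERNAL,cv2.CHAIN_APPROX_NONE);c=max(cs,key=cv2.contourArea);e=cv2.fitEllipse(c);print("cup",e,at("top",*e[0],.1))
k=np.zeros(h.shape,np.uint8);cv2.ellipse(k,e,1,-1);k=cv2.erode(k,np.ones((5,5)));d=np.clip(165-h.astype(float),0,None)*k
u,v,n=cen("top",d);print("dark",u,v,n,at("top",u,v,.115))
E
python3 r.py
```

```text
clip top (np.float64(0.5838349157984604), np.float64(-0.1921712243254342), np.float64(0.6704459733573782), np.float64(12.183543992068351)) 38.413724664918206
clip side (np.float64(0.5828226351629372), np.float64(-0.1898386898035792), np.float64(0.6521019771473802), np.float64(27.526581966370998)) 37.36269110268134
tab [ 0.53838933 -0.22820868]
dot 181.53187919463087 168.80369127516778 [0.61210463 0.19669485 0.119     ]
cup ((184.63893127441406, 170.46548461914062), (23.243389129638672, 23.436649322509766), 33.10179138183594) [0.60981582 0.18900025 0.1       ]
dark 182.28679095596985 169.2967076556922 73 [0.61114513 0.19474634 0.115     ]
```

```bash
python3 -m inch '[{"hand":0.43,"slide":[2,-5,0],"yaw":-0.06},{"hand":0.43,"slide":[4.2,-10.5,0],"yaw":-0.12},{"hand":0.43,"slide":[6.4,-16,0],"yaw":-0.18},{"hand":0.43,"slide":[8.6,-21.5,0],"yaw":-0.24},{"hand":0.43,"slide":[10.8,-27,0],"yaw":-0.3},{"hand":0.43,"slide":[13,-32.5,0],"yaw":-0.36},{"hand":0.43,"slide":[15.2,-38,0],"yaw":-0.42},{"hand":0.43,"slide":[17.4,-43.5,0],"yaw":-0.48},{"hand":0.43,"slide":[19.6,-49,0],"yaw":-0.54},{"hand":0.43,"slide":[21.8,-54,0],"yaw":-0.571}]' && python3 -m inch '[{"hand":0.43,"slide":[2.2,-5,0],"yaw":0},{"hand":0.43,"slide":[4.4,-10.5,0],"yaw":0},{"hand":0.43,"slide":[6.6,-16,-3],"yaw":0},{"hand":0.43,"slide":[8.8,-21.5,-6],"yaw":0},{"hand":0.43,"slide":[11,-26,-9],"yaw":0},{"hand":0.43,"slide":[11.8,-27.9,-10],"yaw":0},{"hand":0.43,"slide":[11.8,-27.9,-10],"yaw":0},{"hand":0.43,"slide":[11.8,-27.9,-10],"yaw":0}]'
```

```text
time_s: 1.95
tcp_pos: [0.4207, 0.0494, 0.2928]
ee_rot: [[0.62, -0.785, 0.002], [-0.785, -0.62, 0.001], [0.0, -0.002, -1.0]]
wrist_force: [0.3, 0.7, -0.9]
gripper_width: 0.571
time_s: 2.95
tcp_pos: [0.5383, -0.2274, 0.1927]
ee_rot: [[0.621, -0.784, 0.0], [-0.784, -0.621, -0.0], [0.0, -0.0, -1.0]]
wrist_force: [-0.4, -0.4, 1.0]
gripper_width: 0.568
```

```bash
python3 -m inch '[{"hand":0.54,"slide":[0,-0.05,-4],"yaw":0},{"hand":0.54,"slide":[0,-0.05,-8],"yaw":0},{"hand":0.54,"slide":[0,-0.05,-10.1],"yaw":0},{"hand":0.54,"slide":[0,-0.05,-10.1],"yaw":0}]'
python3 - <<'E'
from h import *
a=capture("top");b=capture("side")
A=cv2.resize(a[150:210,260:320],(400,400),interpolation=cv2.INTER_CUBIC)
B=cv2.resize(b[195:255,235:295],(400,400),interpolation=cv2.INTER_CUBIC)
cv2.imwrite("pics/c2.png",np.hstack([A,B]))
E
```

```text
time_s: 3.45
tcp_pos: [0.5378, -0.227, 0.0909]
ee_rot: [[0.622, -0.783, -0.002], [-0.783, -0.622, 0.0], [-0.002, 0.001, -1.0]]
wrist_force: [-0.1, -0.2, 0.1]
gripper_width: 0.463
```

View pics/c2.png

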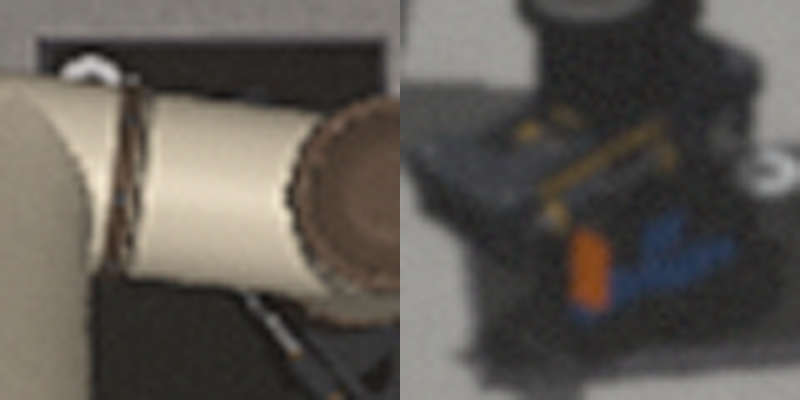

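The arm hides the clip from the top camera. The side view shows the orange tab at (590,270) in the crop, under the gripper between the jaws. Closing.

```bash
python3 -m inch '[{"hand":1,"slide":[0,0,0],"yaw":0},{"hand":1,"slide":[0,0,0],"yaw":0},{"hand":1,"slide":[0,0,0],"yaw":0},{"hand":1,"slide":[0,0,0],"yaw":0},{"hand":1,"slide":[0,0,0],"yaw":0}]' && python3 -m inch '[{"hand":1,"slide":[0,0,2],"yaw":0},{"hand":1,"slide":[0,0,6],"yaw":0},{"hand":1,"slide":[0,0,11],"yaw":0},{"hand":1,"slide":[0,0,11],"yaw":0},{"hand":1,"slide":[0,0,11],"yaw":0}]'
python3 - <<'E'
from h import *
print(sense()["moment"])
b=np.mean([capture("side").astype(float) for _ in range(4)],0).astype(np.uint8)
u,v=proj("side",[.56,-.21,.12]).astype(int);print(u,v)
cv2.imwrite("pics/c3.png",cv2.resize(b[v-35:v+35,u-40:u+40],(640,560),interpolation=cv2.INTER_CUBIC))
E
```

```text
time_s: 4.18
tcp_pos: [0.5382, -0.2284, 0.0915]
ee_rot: [[0.621, -0.784, -0.0], [-0.784, -0.621, -0.0], [-0.0, 0.0, -1.0]]
wrist_force: [-1.9, 0.2, 3.6]
gripper_width: 0.113
time_s: 4.8
tcp_pos: [0.5376, -0.2279, 0.2004]
ee_rot: [[0.62, -0.784, -0.001], [-0.784, -0.62, 0.001], [-0.002, 0.0, -1.0]]
wrist_force: [-0.5, 0.5, -2.2]
gripper_width: 0.111
[ 0.02150013  0.04098063 -0.0381842 ]
268 210
```

View pics/c3.png

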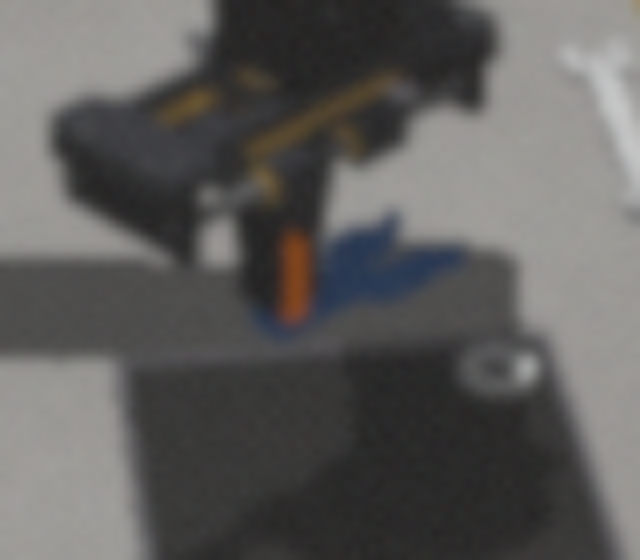

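The clip is held level, with the opening at 10 mm. I carry it to the pre-press position.

```bash
python3 -m inch '[{"hand":1,"slide":[-0.1,3,2],"yaw":0},{"hand":1,"slide":[-0.3,8,3],"yaw":0},{"hand":1,"slide":[-0.5,13,3],"yaw":0},{"hand":1,"slide":[-0.7,18,3],"yaw":0},{"hand":1,"slide":[-0.9,23,3],"yaw":0},{"hand":1,"slide":[-1.1,28,3],"yaw":0},{"hand":1,"slide":[-1.3,33,3],"yaw":0},{"hand":1,"slide":[-1.36,35.5,3],"yaw":0},{"hand":1,"slide":[-1.36,35.5,1],"yaw":0},{"hand":1,"slide":[-1.36,35.5,1],"yaw":0}]'
python3 - <<'E'
from fit import *
s=sense();t=np.array(s["tcp_pos"]);print(t,s["wrist_force"],s["moment"])
ag=[np.mean([capture(n).astype(float) for _ in range(5)],0).astype(np.uint8) for n in("top","side")]
y=s["ee_rot"];psi=np.arctan2(-y[1][1],-y[0][1]);o=t[:2]+.058*np.array([np.cos(psi),np.sin(psi)]);z=t[2]-.0855
print("pred",o,psi,z)
I=[]
for n,a in zip(("top","side"),ag):
    cv2.imwrite("pics/%s4.png"%n,a)
    c=proj(n,[*o,z]).astype(int);c0=c-[30,28]
    print(n,fit(n,a,(*o,psi),z,c0,(60,56)))
    I.append(cv2.resize(a[c0[1]:c0[1]+60,c0[0]:c0[0]+60],(400,400),interpolation=cv2.INTER_CUBIC));print(c0)
cv2.imwrite("pics/c4.png",np.hstack(I))
E
```

```text
time_s: 6.25
tcp_pos: [0.5235, 0.1266, 0.209]
ee_rot: [[0.621, -0.784, -0.005], [-0.784, -0.621, -0.002], [-0.001, 0.006, -1.0]]
wrist_force: [-0.4, -0.3, -0.2]
gripper_width: 0.117
[0.52351931 0.12663633 0.20899992] [-0.3567157  -0.28991595 -0.18464403] [0.03493414 0.01059146 0.04653802]
pred [0.56896792 0.16266997] 0.6703620845714713 0.12349991812395734
top (np.float64(0.5608722410831076), np.float64(0.16807412077070005), np.float64(0.7766995862600183), np.float64(163.00336067332447))
[161 153]
side (np.float64(0.5520615452219205), np.float64(0.18854441244666095), np.float64(1.3373815583182478), np.float64(55.24554369654989))
[229 133]
```

View pics/c4.png

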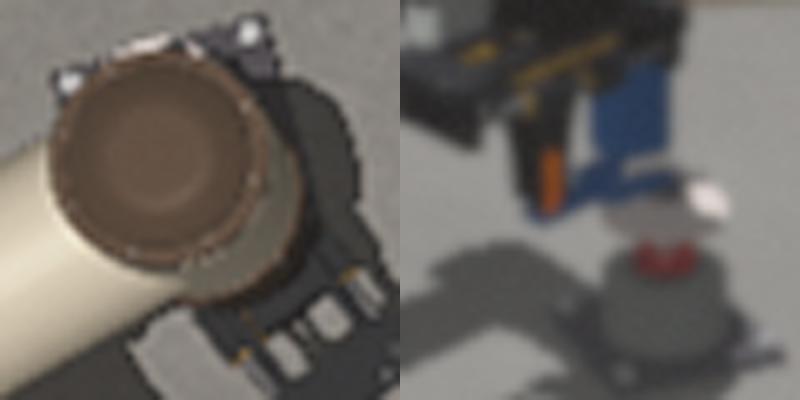

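The top camera is blocked by the wrist. In the side view the clip is level just above the cup, around crop (630,185). From here I go by feel, pressing down gently.

```bash
python3 -m inch '[{"hand":1,"slide":[0,0,-1],"yaw":0},{"hand":1,"slide":[0,0,-2.0],"yaw":0},{"hand":1,"slide":[0,0,-2.0],"yaw":0},{"hand":1,"slide":[0,0,-2.0],"yaw":0}]'; python3 -m inch '[{"hand":1,"slide":[0,0,-0.2],"yaw":0},{"hand":1,"slide":[0,0,-0.4],"yaw":0},{"hand":1,"slide":[0,0,-0.4],"yaw":0},{"hand":1,"slide":[0,0,-0.4],"yaw":0}]'; python3 -m inch '[{"hand":1,"slide":[0,0,-0.2],"yaw":0},{"hand":1,"slide":[0,0,-0.4],"yaw":0},{"hand":1,"slide":[0,0,-0.4],"yaw":0},{"hand":1,"slide":[0,0,-0.4],"yaw":0}]'; python3 -c "
from h import *
print(sense()['moment'])"
```

```text
time_s: 7.25
tcp_pos: [0.5249, 0.1269, 0.1911]
ee_rot: [[0.621, -0.784, -0.0], [-0.784, -0.621, -0.0], [0.0, 0.0, -1.0]]
wrist_force: [-0.0, 0.4, -1.4]
gripper_width: 0.108
time_s: 7.75
tcp_pos: [0.5248, 0.1268, 0.1873]
ee_rot: [[0.621, -0.784, 0.0], [-0.784, -0.621, 0.0], [0.0, -0.0, -1.0]]
wrist_force: [0.3, 0.3, -1.1]
gripper_width: 0.114
time_s: 8.25
tcp_pos: [0.5249, 0.1268, 0.1836]
ee_rot: [[0.621, -0.784, 0.0], [-0.784, -0.621, 0.0], [0.0, -0.0, -1.0]]
wrist_force: [-1.3, -1.4, 2.0]
gripper_width: 0.114
[-0.01698323  0.22078251  0.0013391 ]
```

```bash
python3 -m inch '[{"hand":1,"slide":[0,0,-0.2],"yaw":0},{"hand":1,"slide":[0,0,-0.4],"yaw":0},{"hand":1,"slide":[0,0,-0.4],"yaw":0},{"hand":1,"slide":[0,0,-0.4],"yaw":0}]'; python3 -m inch '[{"hand":1,"slide":[0,0,-0.2],"yaw":0},{"hand":1,"slide":[0,0,-0.3],"yaw":0},{"hand":1,"slide":[0,0,-0.3],"yaw":0},{"hand":1,"slide":[0,0,-0.3],"yaw":0}]'
python3 - <<'E'
from h import *
s=sense();print(s['moment'])
b=np.mean([capture("side").astype(float) for _ in range(5)],0).astype(np.uint8);cv2.imwrite("pics/side5.png",b)
cv2.imwrite("pics/c5.png",cv2.resize(b[138:188,235:295],(720,600),interpolation=cv2.INTER_CUBIC))
E
```

```text
time_s: 8.75
tcp_pos: [0.5249, 0.1269, 0.1793]
ee_rot: [[0.621, -0.784, 0.0], [-0.784, -0.621, 0.0], [0.0, -0.0, -1.0]]
wrist_force: [-0.4, -0.5, 3.3]
gripper_width: 0.113
time_s: 9.25
tcp_pos: [0.5249, 0.1268, 0.1763]
ee_rot: [[0.621, -0.784, 0.0], [-0.784, -0.621, 0.0], [0.0, -0.0, -1.0]]
wrist_force: [-1.2, -1.0, 4.4]
gripper_width: 0.113
[-0.07979934  0.09143724 -0.03065071]
```

View pics/c5.png

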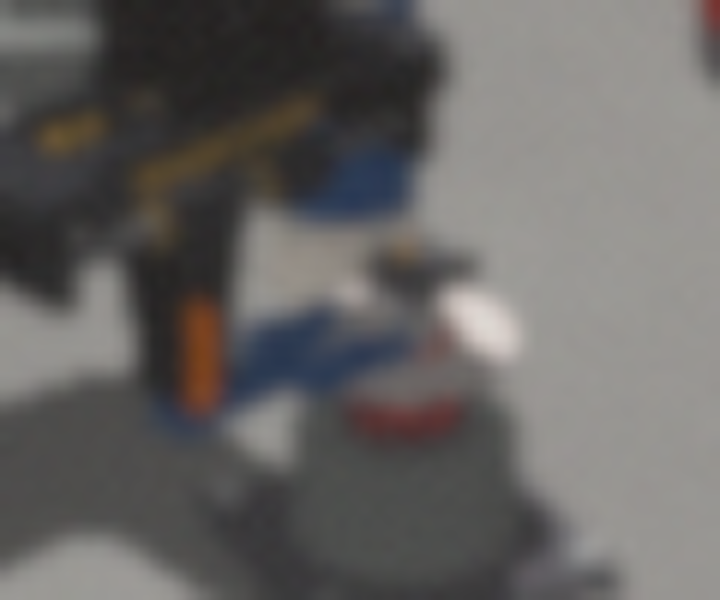

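Contact is confirmed: 4.4 N plus the clip's weight, matching about 9 mm of press. In the picture the head dot is at (405,255) and the clip lies on the cup at (340,345), below the head's height. I slide in along (0.784, 0.62).

```bash
python3 -m inch '[{"hand":1,"slide":[0.4,0.31,0],"yaw":0},{"hand":1,"slide":[0.8,0.62,0],"yaw":0},{"hand":1,"slide":[1.18,0.93,0],"yaw":0},{"hand":1,"slide":[1.18,0.93,0],"yaw":0},{"hand":1,"slide":[1.18,0.93,0],"yaw":0}]'; python3 -m inch '[{"hand":1,"slide":[0.16,0.12,0],"yaw":0},{"hand":1,"slide":[0.31,0.25,0],"yaw":0},{"hand":1,"slide":[0.31,0.25,0],"yaw":0}]';  python3 -m inch '[{"hand":1,"slide":[0.16,0.12,0],"yaw":0},{"hand":1,"slide":[0.31,0.25,0],"yaw":0},{"hand":1,"slide":[0.31,0.25,0],"yaw":0}]'
```

```text
time_s: 10.12
tcp_pos: [0.5371, 0.1365, 0.1764]
ee_rot: [[0.621, -0.784, 0.001], [-0.784, -0.621, 0.001], [0.0, -0.002, -1.0]]
wrist_force: [-0.2, -1.6, 3.7]
gripper_width: 0.113
time_s: 10.5
tcp_pos: [0.5396, 0.1386, 0.1762]
ee_rot: [[0.621, -0.784, -0.0], [-0.784, -0.621, -0.0], [-0.0, 0.0, -1.0]]
wrist_force: [-2.2, -1.1, 4.5]
gripper_width: 0.114
time_s: 10.88
tcp_pos: [0.543, 0.1413, 0.1762]
ee_rot: [[0.621, -0.784, 0.0], [-0.784, -0.621, 0.0], [0.0, -0.0, -1.0]]
wrist_force: [-2.0, -1.1, 4.0]
gripper_width: 0.115
```

```bash
python3 -m inch '[{"hand":1,"slide":[0.12,0.09,0],"yaw":0},{"hand":1,"slide":[0.24,0.19,0],"yaw":0},{"hand":1,"slide":[0.24,0.19,0],"yaw":0}]';python3 -m inch '[{"hand":1,"slide":[0.12,0.09,0],"yaw":0},{"hand":1,"slide":[0.24,0.19,0],"yaw":0},{"hand":1,"slide":[0.24,0.19,0],"yaw":0}]';  python3 -m inch '[{"hand":1,"slide":[0.12,0.09,0],"yaw":0},{"hand":1,"slide":[0.24,0.19,0],"yaw":0},{"hand":1,"slide":[0.24,0.19,0],"yaw":0}]'; python3 -c "
from h import *
print(sense()['moment'])"
```

```text
time_s: 11.25
tcp_pos: [0.5453, 0.1431, 0.1762]
ee_rot: [[0.621, -0.784, 0.0], [-0.784, -0.621, 0.0], [0.0, -0.0, -1.0]]
wrist_force: [-2.5, -1.9, 3.6]
gripper_width: 0.108
time_s: 11.62
tcp_pos: [0.5478, 0.145, 0.1762]
ee_rot: [[0.621, -0.784, 0.0], [-0.784, -0.621, 0.0], [0.0, -0.0, -1.0]]
wrist_force: [-1.3, -1.3, 4.1]
gripper_width: 0.116
time_s: 12.0
tcp_pos: [0.5502, 0.147, 0.1763]
ee_rot: [[0.621, -0.784, 0.0], [-0.784, -0.621, 0.0], [0.0, -0.0, -1.0]]
wrist_force: [-1.7, -1.9, 4.0]
gripper_width: 0.113
[-0.28170788  0.45728125  0.00764389]
```

```bash
python3 -m inch '[{"hand":1,"slide":[0.08,0.06,0],"yaw":0},{"hand":1,"slide":[0.16,0.12,0],"yaw":0},{"hand":1,"slide":[0.16,0.12,0],"yaw":0}]';python3 -m inch '[{"hand":1,"slide":[0.08,0.06,0],"yaw":0},{"hand":1,"slide":[0.16,0.13,0],"yaw":0},{"hand":1,"slide":[0.16,0.13,0],"yaw":0}]';  python3 -m inch '[{"hand":1,"slide":[0.08,0.06,0],"yaw":0},{"hand":1,"slide":[0.16,0.12,0],"yaw":0},{"hand":1,"slide":[0.16,0.12,0],"yaw":0}]'; python3 -c "
from h import *
print(sense()['moment'])"
```

```text
time_s: 12.38
tcp_pos: [0.5517, 0.1481, 0.1762]
ee_rot: [[0.621, -0.784, 0.0], [-0.784, -0.621, 0.0], [0.0, -0.0, -1.0]]
wrist_force: [-1.4, -2.3, 3.7]
gripper_width: 0.111
time_s: 12.75
tcp_pos: [0.5533, 0.1494, 0.1762]
ee_rot: [[0.621, -0.784, 0.0], [-0.784, -0.621, 0.0], [0.0, -0.0, -1.0]]
wrist_force: [-2.4, -1.2, 4.0]
gripper_width: 0.109
time_s: 13.12
tcp_pos: [0.5549, 0.1506, 0.1763]
ee_rot: [[0.621, -0.784, 0.0], [-0.784, -0.621, 0.0], [0.0, -0.0, -1.0]]
wrist_force: [-3.3, -0.5, 3.4]
gripper_width: 0.112
[-0.34036142  0.5341866   0.01291133]
```

```bash
python3 -m inch '[{"hand":1,"slide":[0.08,0.06,0],"yaw":0},{"hand":1,"slide":[0.08,0.06,0],"yaw":0}]';python3 -m inch '[{"hand":1,"slide":[0.08,0.06,0],"yaw":0},{"hand":1,"slide":[0.08,0.06,0],"yaw":0}]';  python3 -c "
from h import *
print(sense()['moment'])"
```

```text
time_s: 13.38
tcp_pos: [0.5557, 0.1512, 0.1763]
ee_rot: [[0.621, -0.784, 0.0], [-0.784, -0.621, 0.0], [0.0, -0.0, -1.0]]
wrist_force: [-1.3, -1.9, 4.6]
gripper_width: 0.109
time_s: 13.62
tcp_pos: [0.5565, 0.1518, 0.1763]
ee_rot: [[0.621, -0.784, 0.0], [-0.784, -0.621, 0.0], [0.0, -0.0, -1.0]]
wrist_force: [-1.9, -1.3, 4.3]
gripper_width: 0.11
[-0.35073446  0.58159809  0.0434401 ]
```

```bash
for i in 1 2 3; do python3 -m inch '[{"hand":1,"slide":[0.08,0.06,0],"yaw":0},{"hand":1,"slide":[0.16,0.125,0],"yaw":0},{"hand":1,"slide":[0.16,0.125,0],"yaw":0}]' | grep -E "tcp|force"; done;  python3 -c "
from h import *
print(sense()['moment'])"
```

```text
tcp_pos: [0.5581, 0.1531, 0.1763]
wrist_force: [-1.3, -1.7, 3.3]
tcp_pos: [0.5597, 0.1543, 0.1763]
wrist_force: [-2.0, -1.6, 3.3]
tcp_pos: [0.5613, 0.1556, 0.1762]
wrist_force: [-3.2, -1.7, 4.1]
[-0.34038428  0.53528633 -0.04116106]
```

```bash
python3 -m inch '[{"hand":1,"slide":[0.08,0.06,0],"yaw":0},{"hand":1,"slide":[0.16,0.125,0],"yaw":0},{"hand":1,"slide":[0.16,0.125,0],"yaw":0}]' | grep -E "tcp|force"; for i in 1 2 3; do python3 -m inch '[{"hand":1,"slide":[0.08,0.06,0],"yaw":0},{"hand":1,"slide":[0.08,0.06,0],"yaw":0}]' | grep -E "tcp|force"; done;  python3 -c "
from h import *
print(sense()['moment'])"
```

```text
tcp_pos: [0.5629, 0.1568, 0.1763]
wrist_force: [-2.3, -1.2, 4.2]
tcp_pos: [0.5637, 0.1574, 0.1763]
wrist_force: [-2.1, -1.3, 4.1]
tcp_pos: [0.5645, 0.158, 0.1762]
wrist_force: [-1.5, -1.4, 3.9]
tcp_pos: [0.5653, 0.1586, 0.1762]
wrist_force: [-2.3, -1.1, 4.3]
[-0.33045116  0.59246402  0.04168366]
```

```bash
for i in 1 2 3; do python3 -m inch '[{"hand":1,"slide":[0.04,0.03,0],"yaw":0},{"hand":1,"slide":[0.04,0.03,0],"yaw":0}]' | grep -E "tcp|force"; done
```

```text
tcp_pos: [0.5656, 0.1588, 0.1763]
wrist_force: [-1.4, -1.7, 4.3]
tcp_pos: [0.566, 0.1591, 0.1762]
wrist_force: [-1.5, -1.4, 4.2]
tcp_pos: [0.5662, 0.1593, 0.1762]
wrist_force: [-3.9, -1.8, 4.3]
```

```bash
for i in 1 2; do python3 -m inch '[{"hand":1,"slide":[0.04,0.03,0],"yaw":0},{"hand":1,"slide":[0.04,0.03,0],"yaw":0}]' | grep -E "tcp|force"; done
```

```text
tcp_pos: [0.5664, 0.1594, 0.1762]
wrist_force: [-3.2, -2.9, 4.2]
tcp_pos: [0.5664, 0.1594, 0.1761]
wrist_force: [-4.6, -3.7, 5.4]
```

The slide stalled as the axial force rose from about 2.5 N to about 6 N. The estimated origin then was (0.612,0.195), which matches the rod, so the clip is home. I back off 1 mm to centre it and rise part way with the spring.

```bash
python3 -m inch '[{"hand":1,"slide":[-0.1,-0.08,0],"yaw":0},{"hand":1,"slide":[-0.1,-0.08,0],"yaw":0}]' | grep -E "tcp|force"; for i in 1 2 3; do python3 -m inch '[{"hand":1,"slide":[0,0,0.07],"yaw":0},{"hand":1,"slide":[0,0,0.14],"yaw":0},{"hand":1,"slide":[0,0,0.14],"yaw":0}]' | grep -E "tcp|force"; done
```

```text
tcp_pos: [0.5663, 0.1593, 0.1762]
wrist_force: [-2.3, -2.2, 3.0]
tcp_pos: [0.5663, 0.1593, 0.1776]
wrist_force: [-2.0, -2.3, 2.2]
tcp_pos: [0.5663, 0.1593, 0.1792]
wrist_force: [-1.6, -0.1, 1.8]
tcp_pos: [0.5663, 0.1593, 0.1806]
wrist_force: [-1.0, -0.8, 2.2]
```

```bash
python3 -m inch '[{"hand":1,"slide":[0,0,0.08],"yaw":0},{"hand":1,"slide":[0,0,0.08],"yaw":0},{"hand":1,"slide":[0,0,0.08],"yaw":0}]' | grep -E "tcp|force"; python3 -m inch '[{"hand":0.75,"slide":[0,0,0],"yaw":0},{"hand":0.75,"slide":[0,0,0],"yaw":0},{"hand":0.75,"slide":[0,0,0],"yaw":0},{"hand":0.75,"slide":[0,0,0],"yaw":0},{"hand":0.75,"slide":[0,0,0],"yaw":0}]'; python3 -c "
from h import *
print(sense()['moment'])"
```

```text
tcp_pos: [0.5663, 0.1593, 0.1814]
wrist_force: [-0.6, 0.0, 2.0]
time_s: 19.5
tcp_pos: [0.5662, 0.1592, 0.1812]
ee_rot: [[0.621, -0.784, -0.0], [-0.784, -0.621, -0.0], [-0.0, 0.0, -1.0]]
wrist_force: [-0.8, -0.3, -0.3]
gripper_width: 0.247
[ 0.05711561 -0.01347781 -0.00202328]
```

Released with no residual force. I lift straight up, move clear and look.

```bash
python3 -m inch '[{"hand":0.75,"slide":[0,0,1],"yaw":0},{"hand":0.75,"slide":[0,0,3],"yaw":0},{"hand":0.75,"slide":[0,0,6],"yaw":0},{"hand":0.75,"slide":[0,0,10],"yaw":0},{"hand":0.75,"slide":[-3,-5,12],"yaw":0},{"hand":0.75,"slide":[-6,-11,12],"yaw":0},{"hand":0.75,"slide":[-9,-17,12],"yaw":0},{"hand":0.75,"slide":[-12,-23,12],"yaw":0},{"hand":0.75,"slide":[-13,-29,12],"yaw":0},{"hand":0.75,"slide":[-13,-29,12],"yaw":0}]'
python3 - <<'E'
from fit import *
I=[]
for n in("top","side"):
    a=np.mean([capture(n).astype(float) for _ in range(5)],0).astype(np.uint8)
    c0=proj(n,[.60,.19,.1]).astype(int)-[25,25];print(c0)
    if n=="top": print(fit(n,a,(.612,.195,.67),.097,c0,(50,50)))
    I.append(cv2.resize(a[c0[1]:c0[1]+50,c0[0]:c0[0]+50],(400,400),interpolation=cv2.INTER_CUBIC))
cv2.imwrite("pics/c6.png",np.hstack(I))
E
```

```text
time_s: 20.75
tcp_pos: [0.4349, -0.1334, 0.3023]
ee_rot: [[0.618, -0.787, 0.002], [-0.787, -0.618, -0.0], [0.001, -0.001, -1.0]]
wrist_force: [1.4, 0.0, 0.6]
gripper_width: 0.251
[159 148]
(np.float64(0.6133228169585356), np.float64(0.19828677922449411), np.float64(0.6698215025948768), np.float64(56.195788873019296))
[240 138]
```

View pics/c6.png

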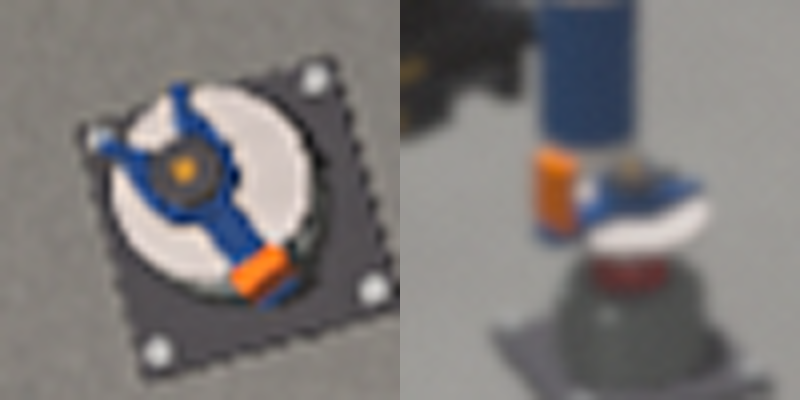

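The clip sits level around the rod. In the top crop the head (183,170) is centred within the rim, and the tab stands free at (262,270). Handing in.

```bash
python3 -c "
from h import *
print(finish_job())"
```

```text
the job is handed in; nothing more can be done
None
```

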